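# Price holder behind the display-step lip

## Robot

A 7-joint arm with a two-finger parallel gripper is mounted at the origin on the work surface. World frame = base frame: x ahead of the robot, y to its left, z up, the work surface at z = 0. Lengths are in mm, angles in rad, forces in N, time in s.
With the tool pointing down it reaches from about 400 to 875 mm from the base axis. Payload 19.3 kg.
Tool frame: the origin (TCP) lies at the very end of the fingers, on their centre line; the grasp point (between the pads) lies 19 mm behind it (grip_point_offset is the z of the grasp point in the tool frame, in mm); z points along the fingers, y is the line along which they close (so a half turn about z gives the same grasp; the last joint's range is limited). The gripper opens to 85 mm and grips with 20 to 120 N. Pads are 22 mm wide; open, the fingers measure 114 mm over their backs; the gripper's body (76 mm by 85 mm) begins 54 mm behind the grasp point. The pads swing forward as they close: fully open they stand 13 mm farther back than shut.
Start: joints at [-1.408, 0.521, -0.036, 1.599, 0.021, 1.021, -0.113], TCP at [144.209, 608.127, 231.291] pointing down, gripper open.
Joint ranges: [-2.91, 2.91], [-0.3, 2.13], [-1.5, 1.42], [0.17, 2.43], [-1.26, 4.41], [0.16, 1.93], [-2.52, 2.52]. Speed limits (rad/s): [1.89, 1.89, 2.39, 2.39, 3.01, 3.01, 3.01].

## Interface

Orientations are given as a 3x3 rotation matrix whose columns are the frame's x, y, z axes.
In Python, from workcell import movep, movel, goto_joints, open_gripper, clamp, wait, inverse_kinematics, read_state, camera, PlanningError, finish_job, grip_point_offset gives the robot as it stands. Calls block until the motion is done:
- movep(position, orientation): joint-space move of the TCP to a pose.
- movel(position, frame=None, max_speed=150, guard=None): straight line of the TCP; frame=None keeps the orientation; max_speed is the mean speed in mm/s. With guard (N) it stops when the force on the tool has changed by that much, and returns True; else False.
- goto_joints(angles): joint-space move.
- open_gripper() and clamp(): open the fingers fully, or close them until they stop; the grip force is fixed at half the most.
- wait(seconds).
- inverse_kinematics(position, orientation): joint angles nearest the present ones, or None.
- read_state(): the state.
- camera(name): name is "side" or "top" or "wrist"; returns a dict with "image" (400x640x3 uint8, blue, green, red), "range_z" (400x640 float32, mm along the optical axis (not along the pixel's ray), 0 where there is no reading), "fx", "fy", "cx", "cy" (pixels), "dist_coeffs" ([k1, k2, p1, p2, k3] as OpenCV has them; the pictures are not rectified), "cam_to_world" (4x4, takes a point from camera to world coordinates). Camera axes: x right, y up, looking along -z (the intrinsics and any distortion apply to the point x, -y, -z); pixel columns grow to the right and rows downward; lengths in mm; the calibration is good to about 2 mm. A picture is of the moment at which its call begins.
A pose or a line that the arm cannot do raises PlanningError and nothing moves.
- finish_job(): hands the job in; it is judged then, once.
The state is a dict: "time": time; "qpos": joint angles; "qvel": joint speeds; "joint_efforts": joint torques, N m; "eef_pos": TCP position; "tool_rot": TCP orientation; "ft_force": force on the tool from outside, world axes, zero at the start; "torque": the same for the moment, N m; "finger_gap": finger opening in mm; "gripper_force": force on a finger pad.
Only numpy, scipy, OpenCV 4.12 (cv2) and the standard library are available. Lean on these libraries where they do the work, as an engineer would, in place of code of your own. Each camera call takes 0.05 s, during which the arm holds its last target. There are 200 camera calls.

## Task

Lay the white-and-red price tile, white face up, in the pocket of the price holder while the holder is still in its wooden stand, and let go of the tile. Then take the holder by its orange grip, carry it with the tile in it to the display step and push its tongue down into the free slot behind the aluminium lip, pocket hanging out in front, until it is fully home against the red spring bar. The spring pushes it out again, so finish while still holding the holder pressed home; leave everything else where it stands.

Things in the scene. Friction and masses are not known exactly. Their poses are not given: they have to be found in the camera images.
- price_tile: Loose square tile 34 x 34 x 12 mm thick, about 22 g, lying on the bench with its white face (one red stripe) up; underside red. Origin: centre of its underside; z points out of the white face. Which side faces forward in the pocket does not matter. Pinch it with the tips 6 mm or more above its underside, so that they clear the pocket's 4 mm walls.
- holder: Loose white price holder, about 70 g, in its stand, tongue down. Origin: on the tongue's centreline at the underside of its shoulders. Shoulder bar x -17..14, y -30..30, z 0..8 mm. Tongue 8 mm thick (x), 50 mm wide (y), down to z = -34 mm, foot rounded. Tray with the pocket on the -x side, out to x = -60 mm, underside z 0, 46 mm wide (y). Axes as the stand's at the start.
- pocket (a point): Centre of the floor of the holder's open-topped pocket, at (-37, 0, 4) mm in the holder's frame, axes as the holder's. Grey floor, inside 40 x 40 mm; white walls 4 mm high, 3 mm thick. The laid-in tile has its origin here. Hold the tile along the holder's y when laying it: on +x the orange grip stands in the way of a finger (30 mm from the pocket's centre).
- grip (a point): Where to pinch the holder's orange grip: on its axis, at (0, 0, 31) mm in the holder's frame. The grip is a block 14 mm (x) by 26 mm (y), z 8..46 mm in the holder's frame, its foot on the shoulder bar. Pinch it across the 26 mm (fingers closing along the holder's y); fingertips must stay above z 8 mm.
- stand: Fixed wooden block 90 (x) x 80 (y) x 45 mm high that carries the holder. Origin: centre of its underside. Its slot, 12 x 56 mm, is centred at x = +22, y = 0 mm; the holder stands in it with its origin at (22, 0, 45) mm and is lifted straight up out of it (34 mm).
- step: Fixed low display step, 360 mm wide (y). Origin: on the bench under the free slot's centre; -x is its front, with the lip. Lip and back rail are aluminium, tops 75 mm above the bench. Cans and a tin stand on its white deck (62 mm high), over 105 mm behind the lip. Two filled holders (yellow, green tile), tops 91 mm high, are fixed on the lip 125 mm to either side of the free slot.
- slot (a point): Centre of the mouth of the free slot behind the lip, level with the lip's top (75 mm above the bench); axes as the step's. Slot 12 mm (x, lip to back rail) by 56 mm (y). The holder is fully home when its shoulders lie on the lip: its origin at this point, its axes parallel to these, so that the tray hangs out over the lip to the front (-x).
- spring_bar (a joint): How far the red spring bar in the slot is pushed down, m. 0 = up, its top 24 mm below the slot's mouth; 0.010 when the holder is home (limit 0.014). It resists with 4 N at first, 10 N at home; there the shoulders meet the rigid lip, so a push of about 15 N is felt only when home. If let go, the holder rises again about 10 mm.
- blue_tile: Loose blue tile of the same size, lying on the bench; not used, leave it. Origin: centre of its underside.
- navy_can: Spray can, blue with white cap, 52 mm across, 150 mm high, standing on the step; leave it. Origin: centre of its underside.
- red_can: Spray can, red with white cap, 52 mm across, 150 mm high, standing on the step; leave it. Origin: centre of its underside.
- polish_tin: Round polish tin, black and brass, 72 mm across, 26 mm high, on the step; leave it. Origin: centre of its underside.
- shoe_brush: Shoe brush 150 x 50 x 43 mm with dark wooden back, on the bench at the right; leave it. Origin: centre of its underside.
- glue_jar: Jar with black cap, 64 mm across, 85 mm high, on the bench at the left; leave it. Origin: centre of its underside.
- cobbler_hammer: Hammer lying on the bench at the far left; leave it. Origin: on its underside.
Mind the look-alikes: they are no part of the job. Leave any green look-alike of the holder alone. Several things look just like the price_tile: the one meant starts farthest to the robot's left.

How it is judged (in metres and radians):
On the way, in this order (a step that is already met when the one before it is completed fails the run):
1. the price tile lies white face up in the holder's pocket, let go, with the holder still in its stand (x of price_tile in the frame of holder between -0.0415 and -0.0325 m and y of price_tile in the frame of holder between -0.0045 and 0.0045 m and z of price_tile in the frame of holder between 0.001 and 0.007 m and angle between the z axis of price_tile and the z axis of holder, either way round below 0.12 rad and angle between price_tile's own z axis and vertical below 0.25 rad and contact force between the fingers and price_tile below 0.05 N and distance between holder and stand below 0.06 m and linear speed of price_tile below 0.03 m/s), for 0.2 s.
2. the holder's tongue is down in the free slot behind the lip, held by the fingers, the tile in its pocket (x of price_tile in the frame of holder between -0.0415 and -0.0325 m and y of price_tile in the frame of holder between -0.0045 and 0.0045 m and z of price_tile in the frame of holder between 0.001 and 0.007 m and angle between the z axis of price_tile and the z axis of holder, either way round below 0.12 rad and angle between price_tile's own z axis and vertical below 0.25 rad and contact force between the fingers and price_tile below 0.05 N and horizontal distance between holder and slot below 0.008 m and z of holder in the frame of slot below 0.015 m and contact force between the fingers and holder above 1 N), for 0.05 s.
At the end, for the whole second after the job is handed in: Holder in the free slot (5 mm), shoulders within 2.5 mm of the lip top, upright (0.1 rad), tray in front, spring bar down over 7 mm, fingers still on the holder (over 3 N), all at rest; tile white face up in the pocket (4.5 mm), not touched by the fingers (x of price_tile in the frame of holder between -0.0415 and -0.0325 m and y of price_tile in the frame of holder between -0.0045 and 0.0045 m and z of price_tile in the frame of holder between 0.001 and 0.007 m and angle between the z axis of price_tile and the z axis of holder, either way round below 0.12 rad and angle between price_tile's own z axis and vertical below 0.25 rad and contact force between the fingers and price_tile below 0.05 N and x of holder in the frame of slot between -0.005 and 0.005 m and y of holder in the frame of slot between -0.005 and 0.005 m and z of holder in the frame of slot between -0.004 and 0.0025 m and angle between the z axis of holder and the z axis of slot, either way round below 0.1 rad and x of price_tile in the frame of slot below -0.02 m and value of joint spring_bar above 0.007 m and contact force between the fingers and holder above 3 N and linear speed of holder below 0.02 m/s); the arm keeps its last pose, push and grip.
It fails at once if a can or the tin on the step was moved more than 30 mm (distance of any of navy_can, red_can, polish_tin from where it was at the start of the episode above 0.03 m).
It fails at once if the blue tile was moved more than 30 mm (distance of blue_tile from where it was at the start of the episode above 0.03 m).
It fails at once if the brush, jar or hammer was moved more than 30 mm (distance of any of shoe_brush, glue_jar, cobbler_hammer from where it was at the start of the episode above 0.03 m).
It also fails if it takes over 54 s, if anything falls off the work surface, if the arm or the gripper's body presses on something with over 40 N, if the wrist force passes 120 N, or if a joint passes its speed limit or range.

## Working session

There is one attempt and no reset: what is moved stays moved. The work goes in short steps, each a Python script; the robot and the scene stay as the last script left them, time stands still between calls to the robot, and variables do not carry over. Pictures are saved under pics/ and viewed, at most 10 in all, crops included, and the job is handed in when it is done.

```bash
mkdir -p pics
cat > h.py <<'E'
import numpy as np, cv2
from workcell import *
def snap(n):
    c=camera(n); c['K']=np.array([[c['fx'],0,c['cx']],[0,c['fy'],c['cy']],[0,0,1.]]); c['d']=np.array(c['dist_coeffs'],float); c['T']=np.array(c['cam_to_world']); return c
def rays(c,uv):
    p=cv2.undistortPoints(np.array(uv,float).reshape(-1,1,2),c['K'],c['d']).reshape(-1,2)
    d=np.c_[p[:,0],-p[:,1],-np.ones(len(p))]@c['T'][:3,:3].T
    return c['T'][:3,3],d
def onplane(c,uv,z):
    o,d=rays(c,uv); return o+d*((z-o[2])/d[:,2])[:,None]
def depthpt(c,uv):
    o,d=rays(c,uv); uv=np.array(uv).reshape(-1,2).astype(int)
    return o+d*c['range_z'][uv[:,1],uv[:,0]][:,None]
def tri(c1,u1,c2,u2):
    o1,d1=rays(c1,u1);o2,d2=rays(c2,u2);d1=d1[0];d2=d2[0]
    s=np.linalg.lstsq(np.c_[d1,-d2],o2-o1,rcond=None)[0]
    a=o1+s[0]*d1;b=o2+s[1]*d2
    return (a+b)/2,np.linalg.norm(a-b)
E
python3 - <<'E'
from h import *
for n in('top','side','wrist'):
    c=snap(n); cv2.imwrite(f'pics/{n}0.png',c['image']); print(n,c['fx'],c['d'],c['T'].round(3).tolist(),(c['range_z']>0).mean())
s=read_state();print(s['time'],s['tool_rot'],s['finger_gap'],grip_point_offset)
E
```

```text
top 384.6763469413797 [0.02764822 0.         0.         0.         0.        ] [[0.016, 0.983, -0.183, 324.876], [-1.0, 0.018, 0.008, -10.197], [0.011, 0.182, 0.983, 1305.882], [0.0, 0.0, 0.0, 1.0]] 0.995875
side 391.8076589307046 [-0.02008968  0.          0.          0.          0.        ] [[0.906, 0.327, -0.269, 289.897], [-0.423, 0.699, -0.576, -576.63], [-0.0, 0.636, 0.771, 833.982], [0.0, 0.0, 0.0, 1.0]] 0.99594921875
wrist 333.05427001640817 [0.00824727 0.         0.         0.         0.        ] [[0.231, -0.934, -0.274, 74.77], [0.973, 0.221, 0.067, 624.222], [-0.001, -0.282, 0.959, 372.314], [0.0, 0.0, 0.0, 1.0]] 0.9958984375
0.15 [[-9.73025127e-01  2.30699123e-01 -1.29555023e-04]
 [ 2.30699151e-01  9.73024790e-01 -8.11993328e-04]
 [-6.12658997e-05 -8.19978145e-04 -9.99999662e-01]] 84.98326729488522 -18.700000000000003
```

View pics/top0.png

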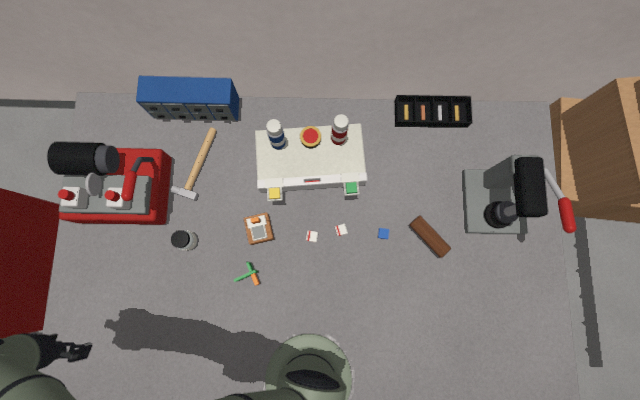

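View pics/side0.png

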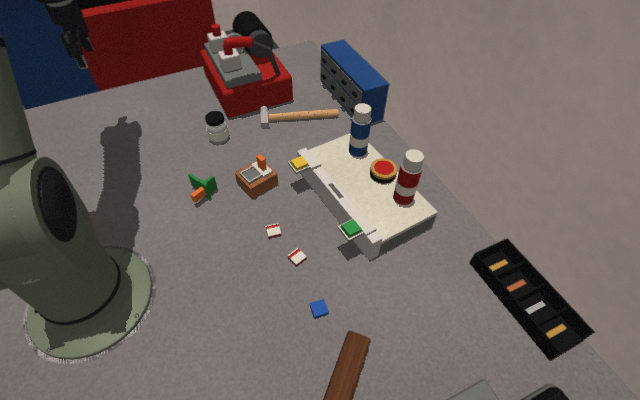

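The top view shows the stand with the holder at (258,229) and its orange grip at (255,219). The free slot, a dark and red mark, is at (312,181) between the yellow (274,194) and green (351,188) tiles. The green look-alike is at (247,274).

There are two white-and-red tiles: top (312,236), which is side (274,231), and top (341,230), which is side (297,257). World +y is image left, so the one at (312,236) is farther left and is the one meant. I'll confirm it in a crop and measure.

```bash
cat >> h.py <<'E'
def blobs(img,lo,hi,roi,amin=15):
    x0,y0,x1,y1=roi; hsv=cv2.cvtColor(img[y0:y1,x0:x1],cv2.COLOR_BGR2HSV)
    m=cv2.inRange(hsv,lo,hi); cs,_=cv2.findContours(m,cv2.RETR_EXTERNAL,cv2.CHAIN_APPROX_NONE)
    out=[]
    for k in cs:
        if cv2.contourArea(k)<amin: continue
        mo=cv2.moments(k); r=cv2.minAreaRect(k)
        out.append(((mo['m10']/mo['m00']+x0,mo['m01']/mo['m00']+y0),mo['m00'],((r[0][0]+x0,r[0][1]+y0),r[1],r[2]),k+[x0,y0]))
    return sorted(out,key=lambda b:-b[1])
OR=((5,150,120),(16,255,255)); BR=((5,60,40),(20,200,190)); WH=((0,0,170),(179,60,255))
E
python3 - <<'E'
from h import *
t=snap('top');s=snap('side')
ti=cv2.resize(t['image'][165:265,225:375],None,fx=4,fy=4,interpolation=cv2.INTER_CUBIC)
cv2.imwrite('pics/c1.png',ti)
rt=(295,220,355,250); rs=(260,218,312,270)
bt=blobs(t['image'],*WH,rt); bs=blobs(s['image'],*WH,rs)
for b in bt: print('top tile',b[0],b[1],onplane(t,[b[0]],12).round(1))
for b in bs: print('side tile',b[0],b[1],onplane(s,[b[0]],12).round(1))
print('tri',*[tri(t,[a[0]],s,[b[0]]) for a,b in zip(sorted(bt,key=lambda b:b[0][0]),sorted(bs,key=lambda b:b[0][0]))])
gt=blobs(t['image'],*OR,(240,205,275,232),5); gs=blobs(s['image'],*OR,(250,145,275,180),5)
for b in gt[:2]: print('gt',b[:3])
for b in gs[:2]: print('gs',b[:3])
print('grip',tri(t,[gt[0][0]],s,[gs[0][0]]))
ST=((5,80,40),(20,220,200))
for b in blobs(t['image'],*ST,(235,205,285,255))[:2]: print('stand',b[:3], onplane(t,cv2.boxPoints(b[2]),45).round(1).tolist())
# step tiles yellow, green, pts; depth of things
for n,uv in(('yel',(274,194)),('grn',(351,188)),('slot',(312,181)),('pocket',(259,233))): print(n,depthpt(t,[uv]).round(1))
for n,uv in(('yel',(300,162)),('grn',(350,228)),('slot',(336,190)),('pocket',(252,174))): print('s',n,depthpt(s,[uv]).round(1))
E
```

```text
top tile (313.2257217847769, 236.0524934383202) 63.5 [[450.5  -6.3  12. ]]
top tile (342.3085399449036, 229.0137741046832) 60.5 [[ 476.  -104.2   12. ]]
side tile (297.98936170212767, 257.0585106382979) 94.0 [[ 473.8 -105.3   12. ]]
side tile (273.5135135135135, 230.8310810810811) 74.0 [[448.5  -7.1  12. ]]
tri (array([449.70544503,  -6.21346012,  10.61949905]), np.float64(1.9293115441667683)) (array([ 475.27929357, -104.17016336,    9.86443438]), np.float64(1.9973673168880257))
gt ((255.21333333333334, 219.93333333333334), 25.0, ((255.5, 219.5), (5.0, 7.0), 90.0))
gs ((260.44642857142856, 157.39285714285714), 28.0, ((260.50000190734863, 157.5), (7.071067810058594, 4.242640495300293), 45.0))
gs ((267.7596899224806, 176.1627906976744), 21.5, ((266.71972274780273, 176.34947967529297), (3.529411792755127, 17.882352828979492), 61.927513122558594))
grip (array([490.41958779, 178.3477623 ,  93.16392217]), np.float64(0.631394707090185))
stand ((258.2193645990923, 228.29299041855774), 661.0, ((258.0588264465332, 228.23529434204102), (28.134132385253906, 25.708772659301758), 75.96376037597656)) [[504.0, 229.0, 45.0], [526.3, 147.8, 45.0], [436.3, 121.8, 45.0], [414.7, 202.1, 45.0]]
yel [[576.1 122.1  91.7]]
grn [[ 599.1 -125.4   97.6]]
slot [[631.6   1.   50. ]]
pocket [[453.5 170.3  53.1]]
s yel [[580.  116.8  93.1]]
s grn [[ 597.8 -129.9   91.1]]
s slot [[632.3   5.7  68.8]]
s pocket [[457.5 169.3  51.3]]
```

View pics/c1.png

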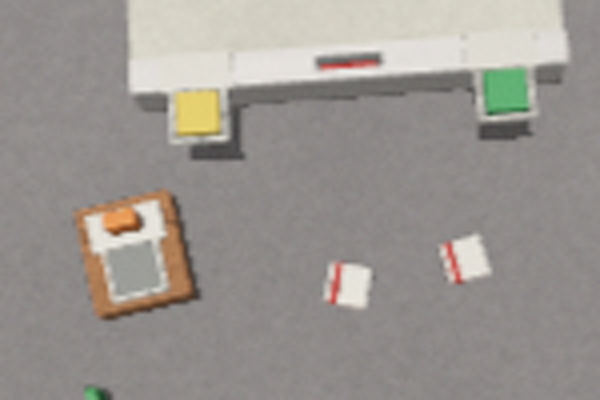

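The crop confirms two equal white tiles with red stripes. The left one, crop (347,285) = top (312,236), world about (450,-6), is farthest to the robot's left and is the target. Top and side agree on its height (10.6 mm). Next I'll take wrist views of the stand, slot and tile from two heights each.

```bash
cat >> h.py <<'E'
def R(deg):
    a=np.radians(deg);c,s=np.cos(a),np.sin(a)
    return np.array([[-c,-s,0],[-s,c,0],[0,0,-1.]])
E
python3 - <<'E'
from h import *
import pickle
P={}
for n,xy,yaw,z in(('stand',(465,173),16,(230,170)),('slot',(628,3),5,(230,170)),('tile',(450,-6),-11,(190,130))):
    movep([*xy,z[0]],R(yaw)); P[n+'A']=snap('wrist')
    o=R(yaw)[:,1]*25
    movel([xy[0]+o[0],xy[1]+o[1],z[1]],max_speed=200); P[n+'B']=snap('wrist')
    print(n,read_state()['time'],read_state()['eef_pos'])
pickle.dump(P,open('P.pkl','wb'))
im=[P[k+'A']['image'] for k in('stand','slot','tile')]+[P['slotB']['image']]
cv2.imwrite('pics/w1.png',cv2.resize(np.vstack([np.hstack(im[:2]),np.hstack(im[2:])]),(800,500),interpolation=cv2.INTER_AREA))
E
```

```text
stand 2.775 [458.67671725 196.90837908 170.90866597]
slot 4.3833 [626.29307443  27.7444161  171.18470855]
tile 5.7083 [455.2997794   17.97207615 130.67282761]
```

View pics/w1.png

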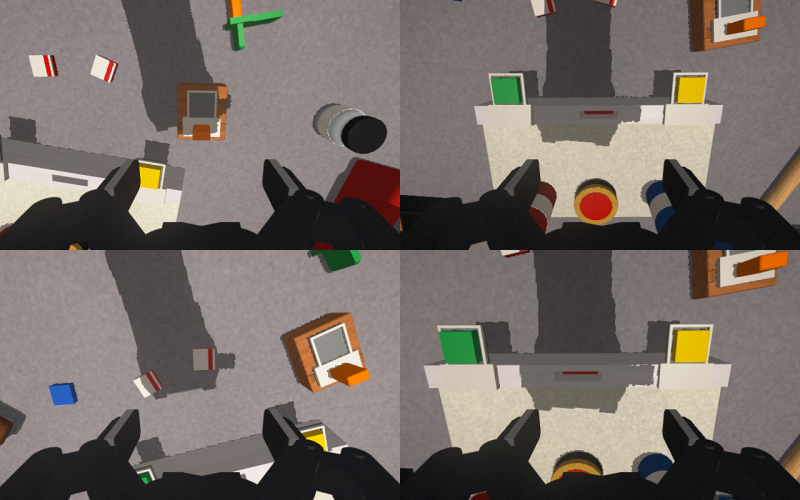

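Run:
```python
from h import *
import pickle
P=pickle.load(open('P.pkl','rb'))
def cut(k,p,w,h,f):
    c=P[k]; q=np.array([p])-c['T'][:3,3]; q=(q@c['T'][:3,:3])*[1,-1,-1]
    u=cv2.projectPoints(q,np.zeros(3),np.zeros(3),c['K'],c['d'])[0].ravel().astype(int)
    x0,y0=u[0]-w//2,u[1]-h//2; print(k,u,x0,y0)
    im=c['image'][max(y0,0):y0+h,x0:x0+w]; im=cv2.resize(im,(w*f,h*f),interpolation=cv2.INTER_CUBIC)
    return im
a=[cut('standA',(470,173,45),130,95,3),cut('standB',(470,173,45),130,95,3),cut('slotA',(632,3,75),130,95,3),cut('slotB',(632,3,75),130,95,3)]
b=[cut('tileA',(450,-6,12),130,95,3),cut('tileB',(450,-6,12),130,95,3)]
a=[cv2.convertScaleAbs(cv2.resize(i,(390,190 if 0 else 285)),alpha=1.3) for i in a+b]
g=np.vstack([np.hstack(a[0:2]),np.hstack(a[2:4]),np.hstack(a[4:6])])
cv2.imwrite('pics/w2.png',cv2.resize(g,None,fx=.7,fy=.7,interpolation=cv2.INTER_AREA))
```

```text
standA [320 180] 255 133
standB [290 196] 225 149
slotA [319 187] 254 140
slotB [287 206] 222 159
tileA [321 175] 256 128
tileB [291 193] 226 146
```

View pics/w2.png

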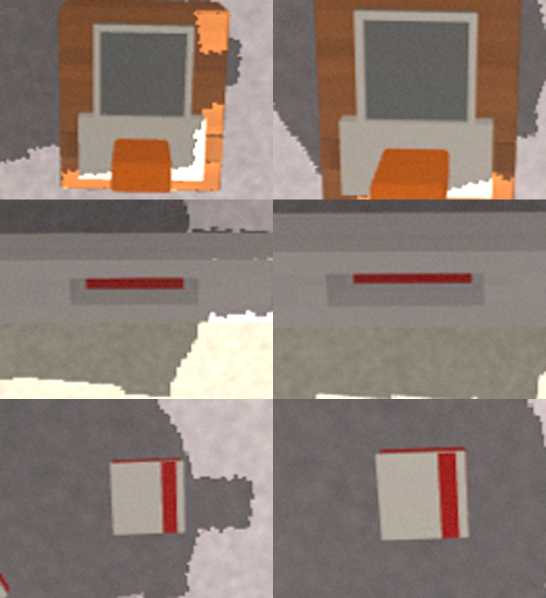

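The stand crops show the gray pocket floor with white walls and the orange grip below it. The slot crops show a darker rectangle with the red bar: slotA about x 287..348, y 177..190. The tile crops show a white face with a red stripe, the target tile alone in the ROI. Next is metric segmentation.

```bash
cat > m.py <<'E'
from h import *
def mask_rect(c,roi,f):
    x0,y0,x1,y1=roi; m=f(cv2.resize(c['image'][y0:y1,x0:x1],None,fx=4,fy=4,interpolation=cv2.INTER_CUBIC).astype(int)).astype(np.uint8)*255
    n,l,s,ce=cv2.connectedComponentsWithStats(m)
    return m,n,l,s,ce
def boxof(m,roi):
    p=cv2.findNonZero(m); r=cv2.minAreaRect(p); b=cv2.boxPoints(r)
    return (b+0.5)/4-.5+np.array(roi[:2])
E
python3 - <<'E'
from m import *
import pickle
P=pickle.load(open('P.pkl','rb'))
sat=lambda i:i.max(2)-i.min(2)
def rep(name,B,zs,cs):
    for z in zs:
        for c,b in zip(cs,B):
            w=onplane(c,b,z)[:,:2]; e=np.roll(w,-1,0)-w; L=np.linalg.norm(e,axis=1)
            a=(np.degrees(np.arctan2(e[:,1],e[:,0]))+45)%90-45
            print(name,z,w.mean(0).round(1),L.round(1),a.round(1))
    print(name,'tri',*tri(cs[0],[B[0].mean(0)],cs[1],[B[1].mean(0)]))
def big(m):
    n,l,s,_=cv2.connectedComponentsWithStats(m.astype(np.uint8)); 
    return (l==1+np.argmax(s[1:,4])).astype(np.uint8)
def up(c,roi):
    x0,y0,x1,y1=roi; return cv2.resize(c['image'][y0:y1,x0:x1],None,fx=4,fy=4,interpolation=cv2.INTER_CUBIC).astype(int)
# tile
B=[];cs=[P['tileA'],P['tileB']]
for c,roi in zip(cs,((300,150,346,198),(268,160,325,220))):
    i=up(c,roi); w=((i.min(2)>105)).astype(np.uint8); w=cv2.morphologyEx(w,cv2.MORPH_OPEN,np.ones((3,3)));B.append(boxof(w,roi))
rep('tile',B,(0,12),cs)
# pocket floor
B=[];cs=[P['standA'],P['standB']]
for c,roi in zip(cs,((294,138,355,190),(260,150,325,208))):
    i=up(c,roi); w=big((sat(i)<25)&(i.max(2)<105)); B.append(boxof(w,roi)); 
rep('pocket',B,(49,53),cs)
# grip top (orange, brighter top face): print whole orange extent
B=[]
for c,roi in zip(cs,((300,190,345,226),(262,214,325,262))):
    i=up(c,roi); w=big((sat(i)>110)&(i[:,:,2]>150)); B.append(boxof(w,roi)); print(B[-1].round(1).tolist())
# slot
B=[];cs=[P['slotA'],P['slotB']]
for c,roi in zip(cs,((281,170,355,196),(240,188,320,214))):
    i=up(c,roi); g=i[:,:,1].astype(np.uint8); g=cv2.GaussianBlur(g,(5,5),0); t,w=cv2.threshold(g,0,255,cv2.THRESH_BINARY+cv2.THRESH_OTSU)
    print('lip',np.median(g),t,np.percentile(g,[5,20,40]))
    m0=np.median(g); w=big(g<m0-8); B.append(boxof(w,roi)); print(B[-1].round(1).tolist())
rep('slot',B,(75,),cs)
for n,lo,hi in(('yel',(22,120,90),(35,255,255)),('grn',(50,120,60),(75,255,255))):
    B=[blobs(c['image'],lo,hi,(0,60,640,260))[0][2] for c in cs]
    rep(n,[cv2.boxPoints(b) for b in B],(91,),cs)
E
```

```text
tile 0 [ 4.49e+02 -3.00e-01] [37.5 42.6 38.9 42.6] [-9.1 -7.9 -9.  -9.7]
tile 0 [452.8  -3.7] [35.4 35.7 36.7 35.8] [ -9.   -9.3  -9.  -11.4]
tile 12 [446.6  -0. ] [36.2 41.  37.5 41.1] [-9.1 -7.9 -9.  -9.7]
tile 12 [449.8  -2.1] [33.8 34.1 35.1 34.2] [ -9.   -9.3  -9.  -11.4]
tile tri [441.69564109   1.06354351  39.22569057] 2.2934315330573214
pocket 49 [456.6 171.6] [40.1 40.2 40.1 41.6] [14.  14.9 16.  14.9]
pocket 49 [457.  171.3] [39.6 39.9 39.6 41.6] [12.5 15.1 14.9 15.1]
pocket 53 [455.8 171.4] [39.6 39.7 39.6 41.1] [14.  14.9 16.  14.9]
pocket 53 [456.  171.4] [39.  39.3 39.  40.9] [12.5 15.1 14.9 15.1]
pocket tri [455.39716895 171.27610028  53.64421273] 0.039850786938549126
[[335.4, 218.6], [344.4, 218.6], [344.4, 222.9], [335.4, 222.9]]
[[271.6, 236.6], [304.9, 236.6], [304.9, 252.4], [271.6, 252.4]]
lip 100.0 65.0 [27. 89. 94.]
[[286.8, 176.3], [347.6, 176.0], [347.7, 189.1], [286.9, 189.4]]
lip 93.0 64.0 [24. 89. 92.]
[[259.1, 193.6], [316.9, 193.1], [316.9, 198.8], [259.2, 199.4]]
slot 75 [6.276e+02 2.000e-01] [55.2 12.3 55.8 12.3] [5.4 6.6 5.4 3.7]
slot 75 [624.    2.6] [42.6  4.4 42.8  4.4] [5.6 5.3 5.6 2.5]
slot tri [6.35490422e+02 3.44351472e-02 3.83746592e+01] 1.890327409613003
yel 91 [579.6 119.3] [39.3 34.3 40.7 34.2] [ 5.  13.2  5.1 10.9]
yel 91 [579.8 119.5] [39.5 34.2 41.2 34.1] [ 5.  13.5  5.  10.6]
yel tri [578.96923783 117.44854017  95.34225647] 0.11696264186028946
grn 91 [ 602.7 -125.6] [40.1 33.4 41.5 33.6] [ 5.2 -1.1  5.1 -3.4]
grn 91 [ 602.9 -124.7] [43.9 34.5 45.8 34.8] [ 5.2 -4.2  5.1 -7.4]
grn tri [ 603.21694366 -127.32509091   87.07410296] 0.22110198382138274
```

The tile from view B is good: centre (449.8,-2.1), yaw -9°, 34 mm sides. View A's ROI ran into sunlit bench. Two independent checks agree with the measured points:

| Feature | Measured | Check |
|---|---|---|
| Pocket | (456.4,171.5), yaw 14.9°, height 53.6 at the rim | Holder origin (492,181), same as from the stand outline |
| Slot | (627.6,0.2), yaw 5.4°, 55.5 x 12.3 mm | Neighbour tiles give (628,0.6) |

I'll repair the two bad ROIs, then grasp if they agree.

Run:
```python
from m import *
import pickle
P=pickle.load(open('P.pkl','rb'))
def big(m):
    n,l,s,_=cv2.connectedComponentsWithStats(m.astype(np.uint8)); return (l==1+np.argmax(s[1:,4])).astype(np.uint8)
def up(c,roi):
    x0,y0,x1,y1=roi; return cv2.resize(c['image'][y0:y1,x0:x1],None,fx=4,fy=4,interpolation=cv2.INTER_CUBIC).astype(int)
def tileb(c,roi):
    w=(up(c,roi).min(2)>105).astype(np.uint8); return boxof(cv2.morphologyEx(w,cv2.MORPH_OPEN,np.ones((3,3))),roi)
a=tileb(P['tileA'],(300,150,343,195)); b=tileb(P['tileB'],(268,160,325,220))
T,e=tri(P['tileA'],[a.mean(0)],P['tileB'],[b.mean(0)]); print('tile',T,e,onplane(P['tileA'],a,12).mean(0),onplane(P['tileB'],b,12).mean(0))
S=[]
for k,roi in(('slotA',(281,170,355,196)),('slotB',(238,182,332,214))):
    g=cv2.GaussianBlur(up(P[k],roi)[:,:,1].astype(np.uint8),(5,5),0); S.append(boxof(big(g<np.median(g)-8),roi)); w=onplane(P[k],S[-1],75); print(w.mean(0),np.linalg.norm(np.roll(w,-1,0)-w,axis=1))
print('slot',tri(P['slotA'],[S[0].mean(0)],P['slotB'],[S[1].mean(0)]))
t=(onplane(P['tileA'],a,12).mean(0)+onplane(P['tileB'],b,12).mean(0))[:2]/2
assert abs(T[2]-12)<6 and np.linalg.norm(t-[449.8,-2.1])<3
movel([*t,60],R(-9),max_speed=200); movel([*t,5.5],max_speed=80)
clamp(); s=read_state(); print('gap',s['finger_gap'],s['gripper_force'],s['eef_pos'],s['time'])
movel([*t,130],max_speed=150)
c=snap('wrist'); cv2.imwrite('pics/g1.png',c['image'][120:400,140:520]); print(read_state()['finger_gap'],read_state()['time'])
```

```text
tile [449.73380554  -2.1388924   11.41175393] 0.08185451218757621 [449.89242019  -2.15690653  12.        ] [449.84707731  -2.13832193  12.        ]
[6.27579641e+02 2.24418811e-01 7.50000000e+01] [55.21535089 12.31459502 55.84919843 12.31933394]
[ 6.27817922e+02 -9.54582953e-02  7.50000000e+01] [54.94179253 12.01426321 55.69839432 12.03607281]
slot (array([6.26749231e+02, 2.00582230e-01, 7.83248922e+01]), np.float64(0.00954600714871387))
gap 31.79485866692676 58.13783526420593 [450.00692967  -2.11875723   5.99217407] 7.6167
31.798268639313893 8.65
```

View pics/g1.png

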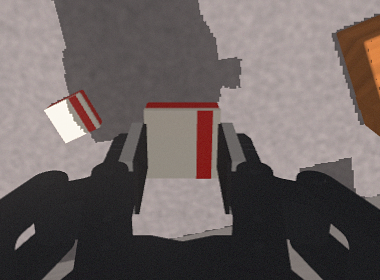

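Grasped: the target tile sits square and level between the pads, face at crop (182,143). The other tile and the stand are untouched. Next I'll lay it in the pocket.

Run:
```python
from h import *
p=(456.4,171.5); r=R(14.9)
movep([*p,130],r); movel([*p,66],max_speed=120)
print(movel([*p,54],max_speed=25,guard=4), read_state()['eef_pos'],read_state()['ft_force'])
open_gripper(); wait(.2); movel([*p,130],max_speed=150); wait(.3)
movel([*(np.array(p)-10*r[:2,0]*-1),200],max_speed=150)
c=snap('wrist'); x=c['image'][80:320,200:440]; cv2.imwrite('pics/l1.png',cv2.resize(x,(600,600),interpolation=cv2.INTER_CUBIC)); cv2.imwrite('pics/l1raw.png',c['image'])
import pickle; pickle.dump(c,open('L.pkl','wb')); print(read_state()['time'],read_state()['eef_pos'])
```

```text
True [456.46952765 171.59083887  55.04837231] [-1.79759445 -1.2189524  11.26861796]
12.925 [446.42485289 168.81027203 199.13335723]
```

View pics/l1.png

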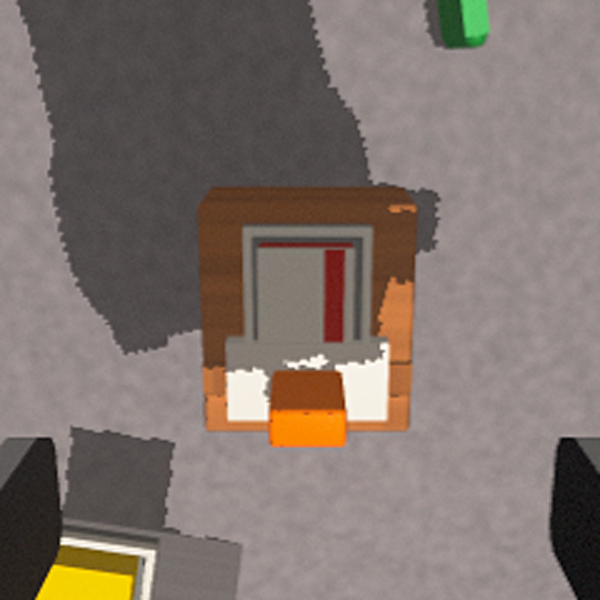

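The tile lies white face up inside the pocket walls, crop (303,293), with the grip top at crop (308,427). The touch at TCP 55.05 mm matches the 49 mm floor. I'll check the grip's position, grasp it and lift.

Run:
```python
from h import *
import pickle
c=pickle.load(open('L.pkl','rb')); h=np.array([492.1,181.0]); r=R(14.9)
b=blobs(c['image'],(5,180,215),(20,255,255),(300,235,350,262),30)[0]
w=onplane(c,cv2.boxPoints(b[2]),91); g=w.mean(0)[:2]; print('grip top',b[0],w.round(1).tolist(),g,'diff along holder x,y',(g-h)@-r[:2,0],(g-h)@r[:2,1])
assert np.linalg.norm(g-h)<5
movel([*h,150],max_speed=200); movel([*h,57.8],max_speed=120)
f0=read_state()['ft_force']; clamp(); s=read_state(); print(s['finger_gap'],s['gripper_force'],s['eef_pos'],s['ft_force']-f0)
movel([*h,95],max_speed=80); movel([*h,168],max_speed=120); s=read_state(); print(s['finger_gap'],s['ft_force'],s['time'])
movel([628,0,168],R(5.4),max_speed=150); wait(.2)
for n in('side','wrist'):
    c=snap(n); pickle.dump(c,open(n+'H.pkl','wb')); 
    cv2.imwrite(f'pics/{n}H.png',cv2.resize(c['image'][60:260,200:460] if n=='side' else c['image'][80:380,140:500],(780,600) if n=='side' else (720,600),interpolation=cv2.INTER_CUBIC))
s=read_state();print(s['time'],s['eef_pos'])
```

```text
grip top (322.67834793491863, 250.97163120567376) [[488.1, 167.8, 91.0], [482.1, 190.6, 91.0], [494.1, 194.0, 91.0], [500.3, 170.9, 91.0]] [491.1399729  180.81056294] diff along holder x,y -0.9764577089217523 0.06378701066957584
25.31078204413891 58.815869092941284 [492.20020562 181.03952785  58.14561979] [-1.39498647  0.17498368  6.59218063]
25.06520575043385 [ 0.69350557  0.14583773 -1.06548328] 16.2917
18.25 [6.27957103e+02 2.56917792e-01 1.68094996e+02]
```

View pics/wristH.png

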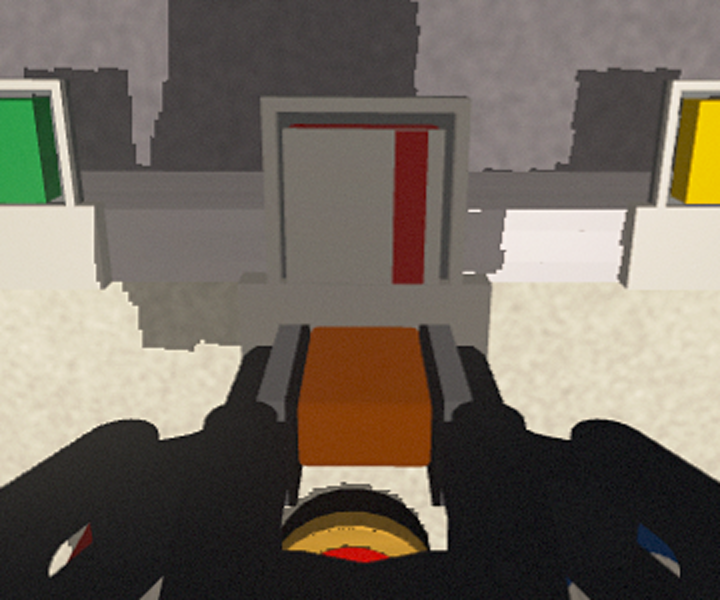

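View pics/sideH.png

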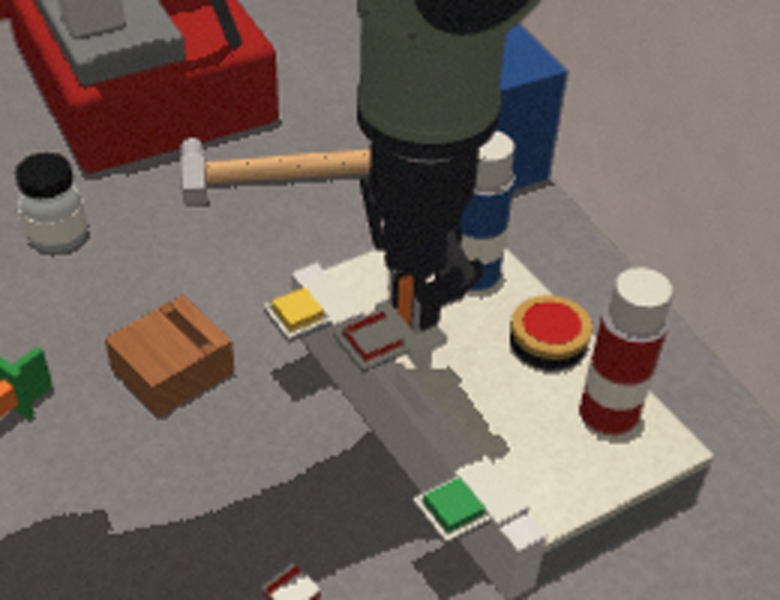

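Wrist view: the tile is still flat in the pocket at crop (360,205) and the grip is squarely between the pads. Side view: the holder hangs upright over the slot, tray to the front, and the stand is empty. I'll check the holder's front rim in hand (wrist pixels about (271,128) to (375,128)), then insert.

Run:
```python
from h import *
import pickle
c=pickle.load(open('wristH.pkl','rb'))
w=onplane(c,[(271,128.5),(375,128.5)],163.0); r=R(5.4); ex=-r[:2,0]
print('rim width',np.linalg.norm(w[0]-w[1]),'yaw',np.degrees(np.arctan2(*(w[1]-w[0])[[0,1]])))
h=w.mean(0)[:2]+60*ex; print('holder in hand',h)
s=read_state(); off=h-s['eef_pos'][:2]; print('offset x,y',off@ex,off@r[:2,1])
t=np.array([627.7,0.1])+0.5*np.clip(-off@ex,-1.5,1.5)*ex
movel([*t,128],max_speed=100)
a=movel([*t,101],max_speed=30,guard=6); s=read_state(); print('enter',a,s['eef_pos'],s['ft_force'],s['time'])
```

```text
rim width 44.88291240615913 yaw -5.419780427810001
holder in hand [6.27771112e+02 4.01303996e-01]
offset x,y -0.17157728895944407 0.16124867999467554
enter False [6.27885647e+02 1.27682106e-01 1.01158128e+02] [-0.43273813  0.28102244 -0.6908067 ] 19.85
```

It entered freely, with no contact force and the foot about 20 mm inside. Now I'll press it home.

Run:
```python
from h import *
x,y,z=read_state()['eef_pos']
a=movel([x,y,84],max_speed=12,guard=20); s=read_state(); print(a,s['eef_pos'],s['ft_force'],s['finger_gap'],s['time'])
wait(.5); s=read_state(); print(s['eef_pos'],s['ft_force'],s['gripper_force'])
for n in('side','wrist'):
    c=snap(n)
    cv2.imwrite(f'pics/{n}F.png',cv2.resize(c['image'][100:250,270:440] if n=='side' else c['image'][60:380,140:500],(400,450) ,interpolation=cv2.INTER_CUBIC))
cv2.imwrite('pics/F.png',np.hstack([cv2.imread('pics/sideF.png'),cv2.imread('pics/wristF.png')]))
```

```text
True [6.27992029e+02 1.21819243e-01 8.82426845e+01] [-0.97933693 -0.22358077  9.20599954] 24.95717196655943 20.8833
[6.28019978e+02 1.54244088e-01 8.81990436e+01] [-1.91846893 -0.6275114   9.66737764] 60.3001606464386
```

View pics/F.png

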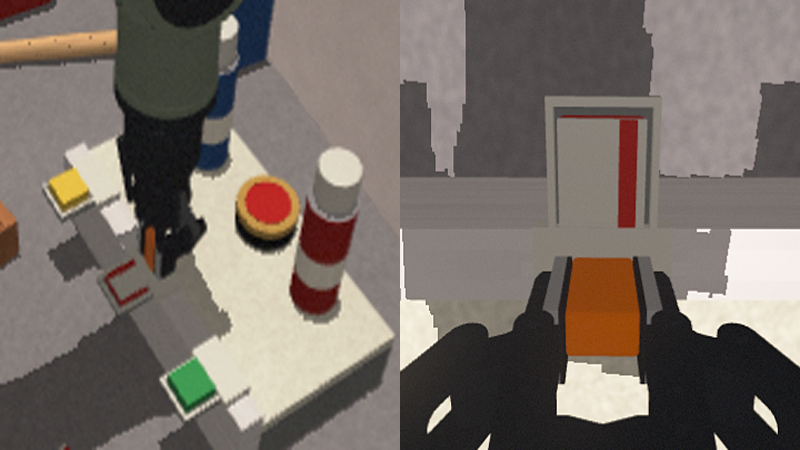

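The TCP is at 88.2 mm, where home should be 88.1, with about 10 N. The side view shows the tray level with its neighbours over the lip, and the wrist view shows the tile flat in the pocket. I'll add a small extra push to be sure it stays home.

Run:
```python
from h import *
x,y,_=read_state()['eef_pos']
z=88.0
for z in (87.7,87.2,86.7,86.2):
    movel([627.8,.1,z],max_speed=10); wait(.25); s=read_state(); print(z,s['eef_pos'],s['ft_force'],s['gripper_force'],s['time'])
    if s['ft_force'][2]>16: break
```

```text
87.7 [6.28014597e+02 1.38092199e-01 8.82084079e+01] [-2.04942519  0.30131855 10.98191457] 60.65603256225586 21.9833
87.2 [6.28036826e+02 1.19179795e-01 8.81683130e+01] [-6.07506066  0.0733765  20.64373694] 61.61535143852234 22.4833
```

The force rose from 11 to 21 N while z moved only 0.04 mm, so the shoulders are on the rigid lip and the holder is home.

Run:
```python
from h import *
wait(.3); s=read_state(); print(s['eef_pos'],s['ft_force']); print(finish_job())
```

```text
[6.28033427e+02 1.48106715e-01 8.81633956e+01] [-6.69874676  0.90146486 20.16308964]
the job is handed in; nothing more can be done
None
```

I handed in the job at about 22.8 s on the robot's clock: the tile is white face up in the pocket, and the arm is holding the holder home in the free slot at about 20 N. The hand-in returned no verdict.

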